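# Hang the mould lifter over the drip rail

## Robot

A 7-joint arm with a two-finger parallel gripper is mounted at the origin on the work surface. World frame = base frame: x ahead of the robot, y to its left, z up, the work surface at z = 0. Lengths are in m, angles in rad, forces in N, time in s.
With the tool pointing down it reaches from about 0.425 to 0.825 m from the base axis. Payload 3.6 kg.
Tool frame: the origin (TCP) lies at the very end of the fingers, on their centre line; the grasp point (between the pads) lies 19 mm behind it; z points along the fingers, y is the line along which they close (so a half turn about z gives the same grasp; the last joint's range is limited). The gripper opens to 93 mm and grips with 3 to 60 N. Pads are 15 mm wide; open, the fingers measure 128 mm over their backs; the gripper's body (75 mm by 188 mm) begins 65 mm behind the grasp point.
Start: joints at [-1.131, 0.615, -0.013, 1.423, 0.008, 1.103, -0.04], TCP at [0.292, 0.58, 0.219] pointing down, gripper open.
Joint ranges: [-3.12, 3.12], [-0.3, 2.06], [-1.34, 1.32], [0.26, 2.42], [-1.36, 4.5], [0.01, 1.98], [-2.84, 2.84]. Speed limits (rad/s): [2.79, 2.79, 3.14, 3.14, 3.14, 3.14, 3.14].

## Interface

Orientations are given as a unit quaternion [x, y, z, w].
In Python, from workcell import manip, viewer, job gives the robot as it stands.
- The arm moves only by the shell command python3 -m creep 'ROWS' [OPENING] [FORCE]. ROWS is JSON, a list that holds one entry, the list of rows, each a list of 6 numbers: the shift along the tool's x, y, z in mm, then the turn, a rotation vector about the tool's x, y, z in rad. A call has 1 to 20 rows; each row shifts and turns the commanded pose from where the row before left it, along the tool's axes as they then stand; what a row does not reach is not made up. A row lasts 1/10 s, in which the tool goes at most 50 mm and 8.59 degrees, less where a joint would pass 70% of its speed; a pose out of reach is approached as far as the arm can. A call is refused whole if a number of a shift passes 50 or a number of a turn 0.15, either way. A call with a gripper value outside its range is refused whole. OPENING is the closure in counts, from 0 (fully open) to 255 (shut), set as the call begins (- or left out, the last holds). The fingers move at their own pace and stop on an object; FORCE is the grip in N (left out, the last holds). Time passes only in rows, so rows that do not move let the fingers close. It gives the time, the measured TCP pose, the force, the opening and the grip force at its end, in the units of the state.
- manip.observe(): the state, without advancing time (a new reading comes with each control period).
- viewer.grab_frame(name): name is "side" or "top"; returns the picture (384x512x3 uint8, red, green, blue); there is no depth.
- viewer.camera_model(name): a dict with "intrinsics" (3x3 intrinsics, pixels), "eye" and "orientation" of the camera in the world. Camera axes: x right, y up, looking along -z (the intrinsics and any distortion apply to the point x, -y, -z); pixel columns grow to the right and rows downward; lengths in m; the calibration is good to about 2 mm. A picture is of the moment at which its call begins. camera_model takes no time and is no camera call.
- job.hand_in(): hands the job in; it is judged then, once.
The state is a dict: "time_s": time; "q": joint angles; "qd": joint speeds; "joint_efforts": joint torques, N m; "position": TCP position; "tool_rot": TCP orientation; "ft_force": force on the tool from outside, world axes, zero at the start; "torque": the same for the moment, N m; "width": opening from 0.0 (shut) to 1.0 (fully open); "finger_force": force on a finger pad.
Only numpy, scipy, OpenCV 4.12 (cv2) and the standard library are available. Lean on these libraries where they do the work, as an engineer would, in place of code of your own. Each camera call takes 0.05 s, during which the arm holds its last target. There are 200 camera calls.

## Task

Take the larger of the two house-shaped steel mould lifters by its black handle and hang it squarely across the drip rail, near the middle of the bar, so that the bar sits up under the lifter's ridge with one leg hanging either side. Lower it on rather than letting it drop, let go, and leave the smaller lifter and the filled mould where they stand.

Things in the scene. Friction and masses are not known exactly. Their poses are not given: they have to be found in the camera images.
- lifter: Larger steel mould lifter, 0.45 kg, house-shaped inverted U, 56 wide (y), standing on its legs. Origin: centre of underside, z up. Legs at x +-60 (96 clear between foot lips), 70 high; roof slopes meet at a ridge, underside 115 above origin. Black handle along x, 96 x 24 x 22 high, centre 150 above origin. Hung, its origin is 113 below the bar's top. Roof strip is 4 thick; all mm.
- rail_mid (a point): The drip rail, fixed: a straight horizontal stainless bar 16 mm in diameter, 330 mm long between two upright posts, over a white plastic tray 200 x 380 x 14 mm. This point is the middle of the bar, on its top, 145 mm above the table; y runs along the bar, x across it, z up. The rail's place and yaw vary.
- small_lifter: The smaller mould lifter, same shape and materials, to be left alone: 74 mm across the legs (x), 46 mm wide (y), 111 mm high with its black handle along x. Origin: centre of its underside, z up. It may change places with the larger one.
- mould: White round plastic cheese mould filled with curd, to be left alone: 140 mm across, 120 mm high, origin at the centre of its underside.

How it is judged:
At the end, for the whole second after the job is handed in: The larger lifter hangs still and released: origin 100 to 125 mm below the bar's top, within 30 mm of it across and 60 mm of the middle along the bar, upright and square across it within 15 degrees; smaller lifter and mould within 30 mm of their starts (x of lifter in the frame of rail_mid between -0.03 and 0.03 m and y of lifter in the frame of rail_mid between -0.06 and 0.06 m and z of lifter in the frame of rail_mid between -0.125 and -0.1 m and angle between lifter's own z axis and vertical below 0.26 rad and angle between the x axis of lifter and the x axis of rail_mid, either way round below 0.26 rad and linear speed of lifter below 0.05 m/s and distance of each of small_lifter, mould from where it was at the start of the episode below 0.03 m); the robot touches nothing.
It fails at once if the larger lifter is dropped (it moves faster than 0.7 m/s out of the fingers, a fall of more than about 25 mm) (linear speed of lifter above 0.7 m/s and contact force between the fingers and lifter below 0.1 N).
It fails at once if the smaller lifter is moved by more than 30 mm (distance of small_lifter from where it was at the start of the episode above 0.03 m).
It fails at once if the filled mould is moved by more than 30 mm (distance of mould from where it was at the start of the episode above 0.03 m).
It also fails if it takes over 42 s, if anything falls off the work surface, if the arm or the gripper's body presses on something with over 40 N, if the wrist force passes 120 N, or if a joint passes its speed limit or range.

## Working session

There is one attempt and no reset: what is moved stays moved. The work goes in short steps, Python scripts to look and compute and a shell command to move; the robot and the scene stay as the last step left them, time stands still between calls to the robot, and variables do not carry over. Pictures are saved under pics/ and viewed, at most 10 in all, crops included, and the job is handed in when it is done.

```bash
mkdir -p pics
cat > h.py <<'E'
import numpy as np, cv2, json
from workcell import manip, viewer, job
from scipy.spatial.transform import Rotation as R
def cam(n):
    c=viewer.camera_model(n); K=np.array(c["intrinsics"]); o=np.array(c["orientation"])
    M=o if o.shape==(3,3) else R.from_quat(o).as_matrix()
    return K,np.array(c["eye"]),M,c
def ray(n,u,v):
    K,e,M,c=cam(n); p=np.linalg.solve(K,[u,v,1.]); d=M@np.array([p[0],-p[1],-p[2]]); return e,d/np.linalg.norm(d)
def onplane(n,u,v,z):
    e,d=ray(n,u,v); return e+d*(z-e[2])/d[2]
def proj(n,X):
    K,e,M,c=cam(n); p=M.T@(np.array(X)-e); q=K@np.array([p[0],-p[1],-p[2]]); return q[:2]/q[2]
def tri(p,q):
    e1,d1=ray("top",*p); e2,d2=ray("side",*q)
    t=np.linalg.lstsq(np.c_[d1,-d2],e2-e1,rcond=None)[0]; a=e1+d1*t[0]; b=e2+d2*t[1]
    return (a+b)/2, np.linalg.norm(a-b)
def shot(n,f):
    i=viewer.grab_frame(n); cv2.imwrite(f"pics/{f}.png",cv2.cvtColor(i,cv2.COLOR_RGB2BGR)); return i
E
python3 - <<'E'
from h import *
a=shot("top","t0");b=shot("side","s0")
for n in("top","side"): print({k:np.round(v,3).tolist() if not isinstance(v,str) else v for k,v in cam(n)[3].items()})
print(manip.observe())
E
```

```text
{'intrinsics': [[371.521, 0.0, 254.079], [0.0, 371.521, 189.622], [0.0, 0.0, 1.0]], 'eye': [0.527, 0.009, 0.821], 'orientation': [-0.053, 0.026, 0.714, -0.698]}
{'intrinsics': [[362.524, 0.0, 258.176], [0.0, 362.524, 189.571], [0.0, 0.0, 1.0]], 'eye': [0.552, 0.788, 0.634], 'orientation': [-0.028, 0.463, 0.886, -0.028]}
{'time_s': 0.1, 'q': array([-1.13049296,  0.61583822, -0.01263268,  1.42469124,  0.00810296,
        1.1034021 , -0.04039011]), 'qd': array([-0.00083346, -0.00126374,  0.00154128, -0.00212336, -0.00145334,
       -0.00092532,  0.00033398]), 'joint_efforts': array([ 1.02150221e-03, -4.60043371e+01,  2.10110606e-01, -1.66245496e+01,
       -6.11696974e-02,  1.69080222e-02,  1.11375036e-04]), 'position': array([0.29219193, 0.57984711, 0.21760248]), 'tool_rot': array([ 2.31244584e-01,  9.72894975e-01, -1.11579138e-03, -2.54476828e-04]), 'ft_force': array([-0.25599181, -0.32818796,  0.24963541]), 'torque': array([ 0.03500511,  0.07380942, -0.00575103]), 'finger_force': 0.0, 'width': 0.9996929876280027}
```

View pics/t0.png

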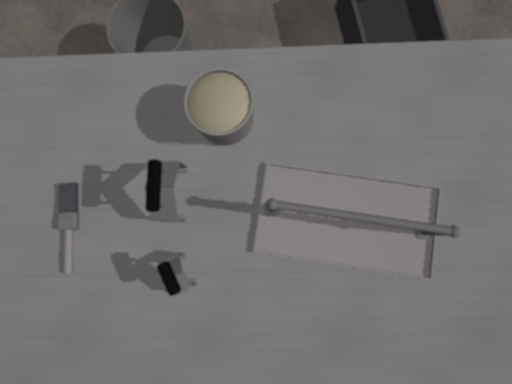

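View pics/s0.png

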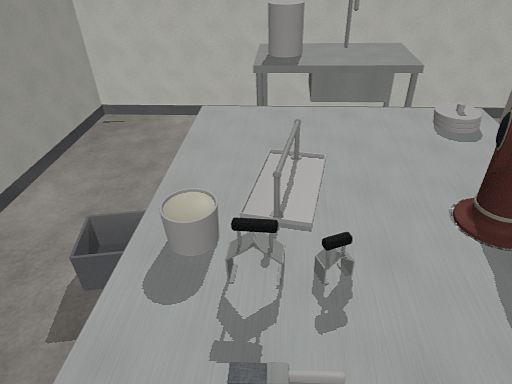

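Top: large lifter handle at about (154,185), small at (169,278), mould at (218,105), bar from (272,206) to (455,231). Side: large handle at (255,226), small at (337,241), bar from (277,175) to (297,122).

```bash
cat > m.py <<'E'
from h import *
def handle(n,img,box):
    x0,y0,x1,y1=box; m=(img[y0:y1,x0:x1].max(2)<32).astype(np.uint8)
    k,l,s,c=cv2.connectedComponentsWithStats(m); i=1+np.argmax(s[1:,4]); m=(l==i)
    p=np.argwhere(m)[:,::-1]+[x0,y0]; r=cv2.minAreaRect(p.astype(np.float32)); b=cv2.boxPoints(r)
    e=[b[1]-b[0],b[2]-b[1]]; e=max(e,key=np.linalg.norm); c=np.array(r[0]); return c,c-e/2,c+e/2,s[i,4]
E
python3 - <<'E'
from m import *
a=cv2.imread("pics/t0.png")[:,:,::-1];b=cv2.imread("pics/s0.png")[:,:,::-1]
for nm,bt,bs in(("big",(120,140,185,240),(215,205,295,245)),("small",(140,245,200,310),(310,225,365,255))):
    T=handle("top",a,bt);S=handle("side",b,bs)
    X,g=tri(T[0],S[0]); print(nm,T,S,"\ntri",X.round(4),g.round(4))
    zc=.150 if nm=="big" else .1
    E=[onplane("top",*p,zc) for p in T[1:3]]; print("top ends",np.round(E,4),np.linalg.norm(E[0]-E[1]),"yaw",np.degrees(np.arctan2(*(E[0]-E[1])[1::-1])))
    e,d=ray("side",*S[1]);e2,d2=ray("side",*S[2]);F=[onplane("side",*p,zc) for p in S[1:3]];print("side ends",np.round(F,4))
for p in((272,206),(455,231)): print(onplane("top",*p,.14))
for p in((277,175),(297,122)): print("s",onplane("side",*p,.14))
cv2.imwrite("pics/c0.png",np.hstack([cv2.resize(a[180:260,250:470],None,fx=2,fy=2,interpolation=2)[:,:,::-1],cv2.resize(b[110:190,250:330],None,fx=2,fy=2,interpolation=2)[:,:,::-1]]))
E
```

```text
big (array([153.129776  , 185.47885132]), array([151.72294617, 210.09846497]), array([154.53660583, 160.85923767]), np.int32(592)) (array([254.03112793, 225.00195312]), array([231.83657837, 223.61479187]), array([276.22567749, 226.38911438]), np.int32(514)) 
tri [0.6154 0.2202 0.1491] 0.0003
top ends [[0.5699 0.222  0.15  ]
 [0.6611 0.2177 0.15  ]] 0.09138539879690975 yaw 177.27266903553206
side ends [[0.6617 0.219  0.15  ]
 [0.5698 0.2233 0.15  ]]
small (array([168.57215881, 277.91238403]), array([162.07731628, 263.29898071]), array([175.06700134, 292.52578735]), np.int32(369)) (array([336.55407715, 240.67567444]), array([322.32434082, 245.05404663]), array([350.78381348, 236.29730225]), np.int32(308)) 
tri [0.4416 0.2041 0.0991] 0.0003
top ends [[0.4698 0.2166 0.1   ]
 [0.4143 0.1912 0.1   ]] 0.06103452317793302 yaw 24.677723864143598
side ends [[0.4727 0.2202 0.1   ]
 [0.4098 0.1897 0.1   ]]
[0.57289023 0.00215672 0.14      ]
[ 0.52056724 -0.32297565  0.14      ]
s [0.57529058 0.01278445 0.14      ]
s [ 0.5213133  -0.30962157  0.14      ]
```

View pics/c0.png

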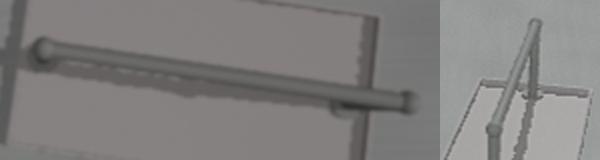

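```bash
python3 -m creep '[[[0,0,0,0,0,-0.14],[0,0,0,0,0,-0.14],[0,0,0,0,0,-0.14],[-24,-25,0,0,0,0],[-24,-25,0,0,0,0],[-24,-25,0,0,0,0],[-24,-25,0,0,0,0],[-24,-25,0,0,0,0],[-24,-25,0,0,0,0],[-24,-25,0,0,0,0],[-24,-25,0,0,0,0],[-24,-25,0,0,0,0],[-24,-25,0,0,0,0],[-24,-25,0,0,0,0],[-24,-25,0,0,0,0],[-24,-24,0,0,0,0],[-24,-20,0,0,0,0],[0,0,0,0,0,0]]]' 0 25
cat > d.py <<'E'
from h import *
import sys
s=manip.observe(); M=R.from_quat(s["tool_rot"]).as_matrix()
t=np.array([float(v) for v in sys.argv[1:4]])
print("pos",s["position"].round(4),"shift tool mm",(M.T@(t-s["position"])*1000).round(1),"tool y yaw deg",np.degrees(np.arctan2(M[1,1],M[0,1])).round(2),"z axis",M[:,2].round(4),"F",s["ft_force"].round(2),"w",s["width"],"g",s["finger_force"],"t",s["time_s"], "q",s["q"].round(2))
E
python3 d.py 0.6154 0.2202 0.131
python3 - <<'E'
from h import *
A=[tri(p,q) for p,q in(((271.5,207),(277,175)),((454,230.5),(297.5,122)))]
print(A, (A[0][0]+A[1][0])/2)
E
```

```text
time_s: 1.9
position: [0.6155, 0.2144, 0.2175]
tool_rot: [0.028, 1.0, -0.002, 0.001]
ft_force: [0.1, -0.6, 0.6]
width: 0.999
finger_force: 0.0
pos [0.6155 0.2144 0.2175] shift tool mm [ 0.6  6.3 86.5] tool y yaw deg 86.79 z axis [ 0.0013 -0.005  -1.    ] F [ 0.13 -0.61  0.57] w 0.9993904344482553 g 0.0 t 1.9 q [-0.32  0.62 -0.1   1.42  0.07  1.11  1.09]
[(array([0.5735376 , 0.00304193, 0.13364478]), np.float64(0.004095726286564294)), (array([ 0.52034673, -0.32447647,  0.13335728]), np.float64(0.0021756469930542316))] [ 0.54694216 -0.16071727  0.13350103]
```

```bash
python3 -m creep '[[[0,3,20,0,0,0],[0,3,20,0,0,0],[0,0,20,0,0,0],[0,0,15,0,0,0],[0,0,10,0,0,0],[0,0,0,0,0,0],[0,0,0,0,0,0]]]' 0 25
python3 d.py 0.6154 0.2202 0.131
python3 - <<'E'
from h import *
a=shot("top","t1");b=shot("side","s1")
cv2.imwrite("pics/c1.png",np.hstack([cv2.resize(x[:,:,::-1],None,fx=3,fy=3) for x in (a[130:250,90:220],b[150:270,190:320])]))
E
```

```text
time_s: 2.6
position: [0.6123, 0.2276, 0.134]
tool_rot: [0.023, 1.0, 0.0, 0.0]
ft_force: [-0.3, -1.0, -0.5]
width: 0.998
finger_force: 0.0
pos [0.6123 0.2276 0.134 ] shift tool mm [-3.4 -7.3  3. ] tool y yaw deg 87.35 z axis [ 3.e-04  4.e-04 -1.e+00] F [-0.26 -1.   -0.52] w 0.997862258931312 g 0.0 t 2.6 q [-0.33  0.7  -0.1   1.51  0.08  0.93  1.07]
```

View pics/c1.png

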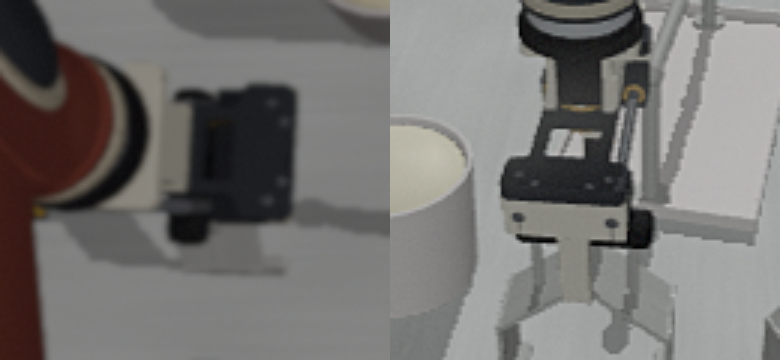

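The fingers straddle the handle, slightly off centre; I'll correct that, close, then lift.

```bash
python3 -m creep '[[[-3,-7,3,0,0,0],[0,0,0,0,0,0],[0,0,0,0,0,0]]]' 0 25; python3 d.py 0.6154 0.2202 0.131
python3 -m creep '[[[0,0,0,0,0,0],[0,0,0,0,0,0],[0,0,0,0,0,0],[0,0,0,0,0,0],[0,0,0,0,0,0],[0,0,0,0,0,0],[0,0,0,0,0,0],[0,0,0,0,0,0],[0,0,0,0,0,0],[0,0,0,0,0,0],[0,0,0,0,0,0],[0,0,0,0,0,0]]]' 255 40; python3 d.py 0.6154 0.2202 0.131
```

```text
time_s: 3.0
position: [0.6153, 0.2192, 0.1308]
tool_rot: [0.024, 1.0, -0.0, 0.0]
ft_force: [-1.6, -0.6, -0.7]
width: 1.001
finger_force: 0.0
pos [0.6153 0.2192 0.1308] shift tool mm [-0.   1.  -0.2] tool y yaw deg 87.25 z axis [ 3.e-04 -3.e-04 -1.e+00] F [-1.6  -0.59 -0.67] w 1.0009015640829328 g 0.0 t 3.0 q [-0.32  0.71 -0.1   1.51  0.08  0.92  1.08]
time_s: 4.2
position: [0.615, 0.2201, 0.1306]
tool_rot: [0.023, 1.0, 0.0, -0.0]
ft_force: [1.2, 0.5, -1.6]
width: 0.258
finger_force: 40.0
pos [0.615  0.2201 0.1306] shift tool mm [-0.4  0.1 -0.4] tool y yaw deg 87.32 z axis [ 0.e+00  1.e-04 -1.e+00] F [ 1.21  0.53 -1.57] w 0.25829553589090887 g 39.985249042510986 t 4.2 q [-0.32  0.71 -0.1   1.51  0.08  0.92  1.08]
```

```bash
python3 -m creep '[[[0,0,-5,0,0,0],[0,0,-10,0,0,0],[0,0,-15,0,0,0],[0,0,-20,0,0,0],[0,0,-20,0,0,0],[0,0,-20,0,0,0],[0,0,-20,0,0,0],[0,0,-20,0,0,0],[0,0,-20,0,0,0],[0,0,-20,0,0,0],[0,0,-15,0,0,0],[0,0,-5,0,0,0],[0,0,0,0,0,0],[0,0,0,0,0,0]]]'; python3 d.py 0.547 -0.161 0.321
python3 - <<'E'
from h import *
a=shot("top","t2");b=shot("side","s2")
cv2.imwrite("pics/c2.png",cv2.resize(b[60:300,130:400],None,fx=2,fy=2)[:,:,::-1])
E
```

```text
time_s: 5.6
position: [0.6144, 0.2197, 0.3195]
tool_rot: [0.023, 1.0, -0.001, -0.001]
ft_force: [0.2, 0.6, -3.5]
width: 0.254
finger_force: 40.0
pos [0.6144 0.2197 0.3195] shift tool mm [  49.5 -383.4   -0.9] tool y yaw deg 87.32 z axis [-0.0022 -0.001  -1.    ] F [ 0.17  0.6  -3.46] w 0.2543844405287331 g 39.98521149158478 t 5.6 q [-0.32  0.56 -0.1   1.24  0.06  1.35  1.1 ]
```

View pics/c2.png

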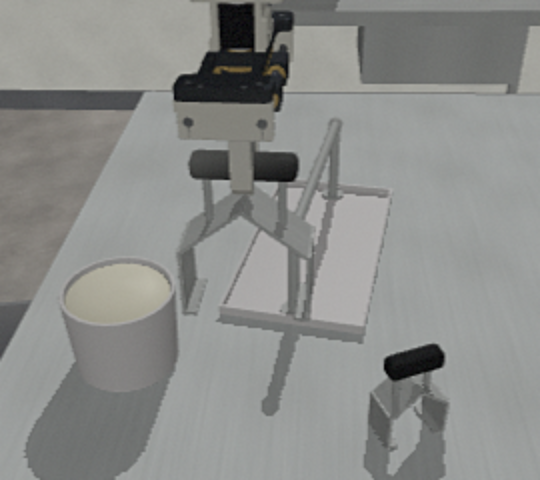

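The lifter hangs level and centred in the fingers, with its feet well clear. Next I carry it over the bar.

```bash
python3 -m creep '[[[2,-10,0,0,0,0],[3,-20,0,0,0,0],[3,-25,0,0,0,0],[3,-25,0,0,0,0],[3,-25,0,0,0,0],[3,-25,0,0,0,0],[3,-25,0,0,0,0],[3,-25,0,0,0,0],[3,-25,0,0,0,0],[3,-25,0,0,0,0],[3,-25,0,0,0,0],[3,-25,0,0,0,0],[3,-25,0,0,0,0],[3,-25,0,0,0,0],[3,-25,0,0,0,0],[3,-20,0,0,0,0],[2,-10,0,0,0,0],[0,0,0,0,0,0.056],[0,0,0,0,0,0.056],[0,0,0,0,0,0]]]'; python3 d.py 0.547 -0.161 0.321
python3 - <<'E'
from h import *
a=shot("top","t3");b=shot("side","s3")
cv2.imwrite("pics/c3.png",cv2.resize(b[40:240,190:390],None,fx=3,fy=3)[:,:,::-1])
E
```

```text
time_s: 7.7
position: [0.5478, -0.1618, 0.3205]
tool_rot: [0.079, 0.997, 0.0, -0.0]
ft_force: [-0.3, -0.1, -4.3]
width: 0.255
finger_force: 40.0
pos [ 0.5478 -0.1618  0.3205] shift tool mm [ 0.9  0.6 -0.5] tool y yaw deg 80.94 z axis [-5.e-04  6.e-04 -1.e+00] F [-0.3  -0.13 -4.29] w 0.25515793403645043 g 39.985894560813904 t 7.7 q [ 0.26  0.41 -0.01  1.49  0.01  1.24  1.66]
```

View pics/c3.png

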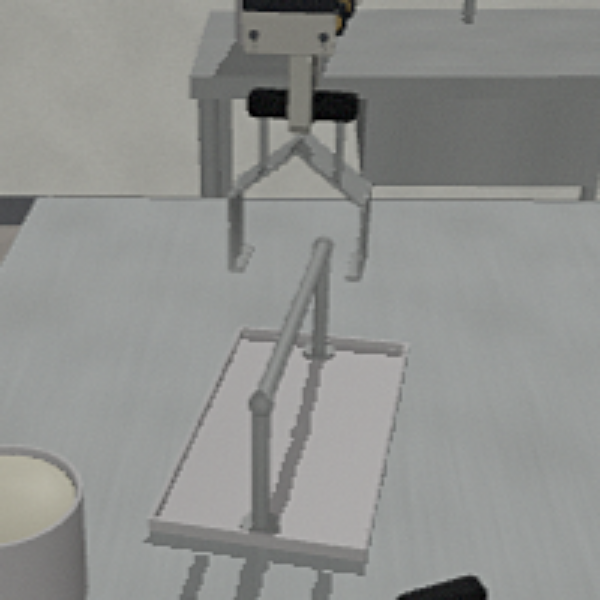

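Lifter hovers above the bar, its ridge over the bar's line and its legs either side. I'll lower it to about 12 mm short.

```bash
python3 -m creep '[[[1,0,8,0,0,0],[0,0,15,0,0,0],[0,0,15,0,0,0],[0,0,15,0,0,0],[0,0,15,0,0,0],[0,0,15,0,0,0],[0,0,15,0,0,0],[0,0,15,0,0,0],[0,0,15,0,0,0],[0,0,10,0,0,0],[0,0,7,0,0,0],[0,0,0,0,0,0],[0,0,0,0,0,0]]]'; python3 d.py 0.547 -0.161 0.163
python3 - <<'E'
from h import *
a=shot("top","t4");b=shot("side","s4")
cv2.imwrite("pics/c4.png",cv2.resize(b[60:240,200:380],None,fx=3,fy=3)[:,:,::-1])
E
```

```text
time_s: 9.1
position: [0.5475, -0.1622, 0.176]
tool_rot: [0.079, 0.997, -0.0, 0.0]
ft_force: [-0.6, 1.2, -3.6]
width: 0.256
finger_force: 40.0
pos [ 0.5475 -0.1622  0.176 ] shift tool mm [ 0.7  1.1 13. ] tool y yaw deg 80.91 z axis [ 9.e-04 -3.e-04 -1.e+00] F [-0.64  1.19 -3.56] w 0.2564412606453794 g 39.985302686691284 t 9.1 q [ 0.26  0.54 -0.02  1.71  0.01  0.89  1.65]
```

View pics/c4.png

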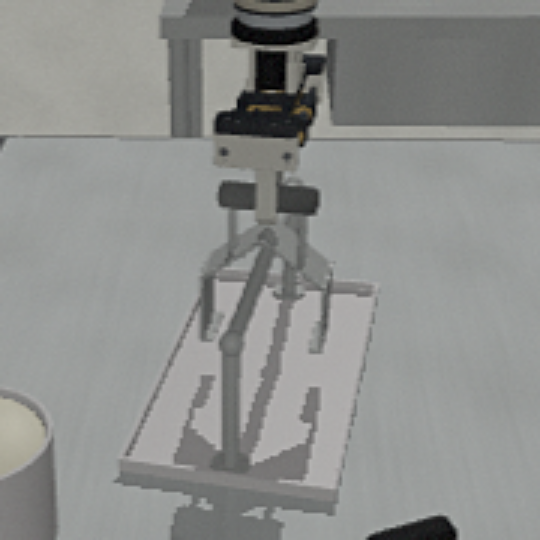

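The bar is centred under the ridge with the legs either side. I'll lower slowly until it bears.

```bash
python3 -m creep '[[[0,0,3,0,0,0],[0,0,3,0,0,0],[0,0,2,0,0,0],[0,0,1,0,0,0],[0,0,1,0,0,0],[0,0,0,0,0,0],[0,0,0,0,0,0]]]'; python3 d.py 0.547 -0.161 0.163
python3 -m creep '[[[0,0,1,0,0,0],[0,0,1,0,0,0],[0,0,0,0,0,0],[0,0,0,0,0,0]]]'; python3 d.py 0.547 -0.161 0.163
```

```text
time_s: 9.9
position: [0.5471, -0.1622, 0.1657]
tool_rot: [0.079, 0.997, -0.0, 0.0]
ft_force: [-0.1, -0.1, -4.2]
width: 0.256
finger_force: 40.0
pos [ 0.5471 -0.1622  0.1657] shift tool mm [0.3 1.2 2.7] tool y yaw deg 80.9 z axis [ 0.e+00 -1.e-04 -1.e+00] F [-0.1  -0.07 -4.22] w 0.25551502705413076 g 39.98527228832245 t 9.9 q [ 0.26  0.55 -0.02  1.73  0.01  0.87  1.65]
time_s: 10.3
position: [0.5471, -0.1621, 0.1636]
tool_rot: [0.079, 0.997, -0.0, -0.0]
ft_force: [-0.1, -0.0, -3.3]
width: 0.253
finger_force: 40.0
pos [ 0.5471 -0.1621  0.1636] shift tool mm [0.2 1.1 0.6] tool y yaw deg 80.91 z axis [-1.e-04 -0.e+00 -1.e+00] F [-0.07 -0.01 -3.26] w 0.25343542469092345 g 39.985172152519226 t 10.3 q [ 0.26  0.55 -0.02  1.73  0.01  0.86  1.65]
```

```bash
python3 -m creep '[[[0,0,1,0,0,0],[0,0,0,0,0,0],[0,0,0,0,0,0]]]'; python3 -m creep '[[[0,0,1,0,0,0],[0,0,0,0,0,0],[0,0,0,0,0,0]]]'; python3 -m creep '[[[0,0,1,0,0,0],[0,0,0,0,0,0],[0,0,0,0,0,0]]]'
```

```text
time_s: 10.6
position: [0.5475, -0.1622, 0.1629]
tool_rot: [0.079, 0.997, -0.0, 0.001]
ft_force: [0.3, 0.2, -2.6]
width: 0.251
finger_force: 40.0
time_s: 10.9
position: [0.5477, -0.1623, 0.1627]
tool_rot: [0.079, 0.997, -0.0, 0.001]
ft_force: [-1.9, 1.0, 5.4]
width: 0.259
finger_force: 40.0
time_s: 11.2
position: [0.5478, -0.1623, 0.1627]
tool_rot: [0.079, 0.997, -0.0, 0.001]
ft_force: [-1.6, 1.5, 10.9]
width: 0.256
finger_force: 40.0
```

It bears on the bar (force rising to +11 N). I'll ease off 1 mm, open, then retreat.

```bash
python3 -m creep '[[[0,0,-1,0,0,0],[0,0,0,0,0,0]]]' - 10; python3 -m creep '[[[0,0,0,0,0,0],[0,0,0,0,0,0],[0,0,0,0,0,0],[0,0,0,0,0,0],[0,0,0,0,0,0],[0,0,0,0,0,0],[0,0,0,0,0,0],[0,0,0,0,0,0]]]' 90
python3 - <<'E'
from h import *
b=shot("side","s5")
cv2.imwrite("pics/c5.png",cv2.resize(b[60:240,200:380],None,fx=3,fy=3)[:,:,::-1])
E
```

```text
time_s: 11.4
position: [0.5478, -0.1623, 0.1626]
tool_rot: [0.079, 0.997, -0.0, 0.001]
ft_force: [-0.5, 0.6, 5.9]
width: 0.256
finger_force: 10.0
time_s: 12.2
position: [0.5471, -0.1621, 0.1617]
tool_rot: [0.079, 0.997, -0.0, -0.0]
ft_force: [0.0, -0.4, 0.5]
width: 0.649
finger_force: 0.0
```

View pics/c5.png

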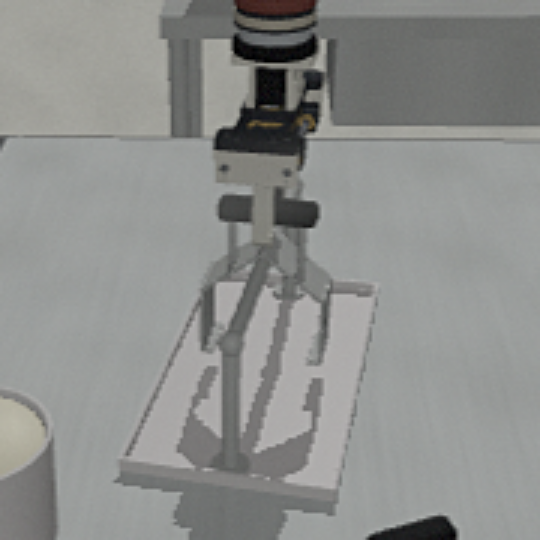

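Released and hanging level; the fingers stand clear of the handle. I'll retreat upward.

```bash
python3 -m creep '[[[0,0,-4,0,0,0],[0,0,-8,0,0,0],[0,0,-12,0,0,0],[0,0,-15,0,0,0],[0,0,-20,0,0,0],[0,0,-20,0,0,0],[0,0,-20,0,0,0],[0,0,-15,0,0,0],[0,0,-5,0,0,0],[0,0,0,0,0,0],[0,0,0,0,0,0],[0,0,0,0,0,0],[0,0,0,0,0,0],[0,0,0,0,0,0]]]'
python3 - <<'E'
from m import *
b=shot("side","s6")
cv2.imwrite("pics/c6.png",cv2.resize(b[60:260,160:380],None,fx=3,fy=3)[:,:,::-1])
_,_,B,_=handle("side",b,(310,225,365,255)); print(B)
E
```

```text
time_s: 13.65
position: [0.5468, -0.1621, 0.2801]
tool_rot: [0.079, 0.997, 0.0, -0.001]
ft_force: [0.8, -0.3, -0.0]
width: 0.644
finger_force: 0.0
[350.78381348 236.29730225]
```

View pics/c6.png

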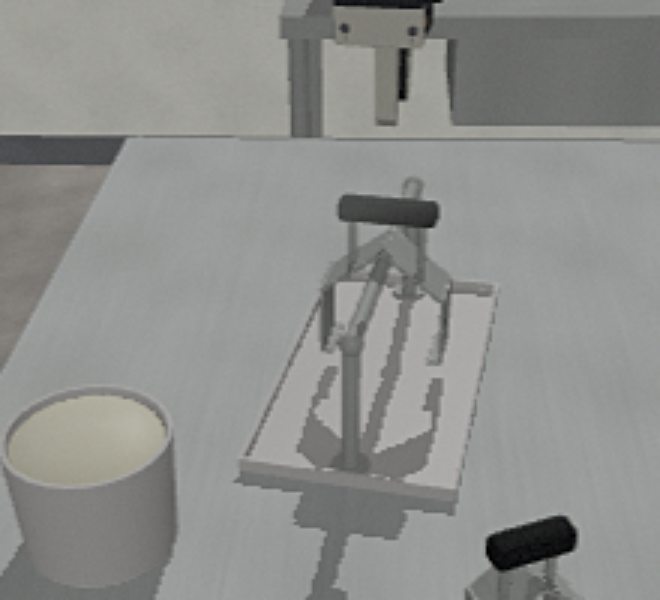

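The lifter hangs square and still at mid-bar, the gripper is clear, and the small lifter and mould are unmoved.

```bash
python3 -c "
from workcell import job
print(job.hand_in())"
```

```text
the job is handed in; nothing more can be done
None
```

The larger lifter hangs released, square and level across the drip rail near mid-bar; the smaller lifter and mould were left where they stood, and the job is handed in (no verdict was returned).

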